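# Feel the welding jig's bay, clear it, then slide the new bar home

### The job

Before loading the welding jig, press the feeler button on top of its hood down until it stops, to find out whether an offcut has been left in the covered bay; if there is one, push the ejector paddle through its full stroke so that the offcut drops out through the gap. Then slide the new round bar smoothly along the V, without lifting it out, until it is fully home against the back stop inside the hood, and leave it there. Do not disturb the other things on the bench.

Things in the scene. Friction and masses are not known exactly. Their poses are not given: they have to be found in the camera images.
- jig: Welding jig, bolted down; base plate 130 x 410 x 12 mm. Origin: middle of the base plate, on the bench top. +y: feed direction, towards the hood; z up. A 90 degree steel V-groove runs along y at x = 0: open infeed V from y = -200 to +10 mm, drop gap y = +10 to +65, bay's V y = +65 to +115. V rims 81 mm above the bench; a bar in the V has its axis at z = 88 mm.
- stop (a point): Centre of the flat back stop inside the bay, on the bar's axis: x = 0, y = +115, z = 88 mm of the jig, same axes as the jig. The grey hood over the bay is 70 mm wide, y = +65 to +128 mm, top at z = 120 mm, open only towards the infeed. An offcut of bar (32 mm diameter, 30 mm long, lying in the V within 12 mm of the stop) may or may not be hidden in it.
- gap (a point): Middle of the open drop gap in the V, at axis height: x = 0, y = +37.5, z = 88 mm of the jig. The gap is 55 mm long, clear down to the base plate: an offcut pushed out of the bay falls through it and may stay lying below; the long bar bridges it.
- bar: Plain aluminium round bar, 32 mm diameter, 160 mm long, about 350 g, both ends alike, lying loose in the infeed V. Origin: its centre, on its axis; y runs along the bar, its ends are 80 mm either side. It slides with a few newtons when pushed on its rear end. When home against the back stop its centre is at y = +35 mm of the jig.
- feeler: Feeler: flat round steel button, 30 mm across, on a pin through the hood's roof. Origin: centre of its top face, at x = 0, y = +97, z = 150 mm of the jig when up. Pressed down, a spring returns it (1 N to start, 3 N at the bottom). Over an empty bay it goes down 20 mm to its own stop; on an offcut it stops hard after about 6 mm. Press with 5 to 6 N.
- ejector: Ejector: rod through the back stop with an upright steel paddle behind the hood, 40 wide (x), 8 thick (y), z = 65 to 150 mm of the jig. Origin: on the paddle's outer (+y) face, x = 0, y = +190, z = 120 mm of the jig at rest. Push this face towards -y: 53 mm to a hard stop sends the bay's contents out into the gap. A spring (1.3 to 4 N) returns it.
- wire_brush: hand brush with a wooden handle, lying on the bench; leave it where it is
- wrench: steel spanner lying on the bench; leave it where it is
- spray_can: plain grey can 60 mm wide, 160 mm tall, standing; leave it where it is
- square: flat steel three-sided welding square, about 100 mm; leave it where it is
- pipe_collar: short steel tube, 56 mm wide, 35 mm tall, standing on end beside the jig; leave it where it is
- plate_coupon: flat steel plate 100 x 60 x 8 mm; leave it where it is
Mind the look-alikes: they are no part of the job. Of the things like the bar, leave any that is black or yellow; of the rest the smaller one is meant.

How it is judged:
On the way:
1. the feeler button is pressed down until it stops, on the offcut or at its own bottom (more than 4 mm down with more than 2.5 N from the fingers), while the bar is still outside the bay (z of feeler in the frame of jig below 0.146 m and contact force between the fingers and feeler above 2.5 N and y of bar in the frame of jig below -0.02 m), for 0.1 s.
At the end, for the whole second after the job is handed in: The bar lies at rest in the V, its end within 2.5 mm of the back stop, its axis within 3 mm sideways and in height and within 2 degrees of the groove; the feeler button and the ejector have sprung back (within 3 and 4 mm) (y of bar in the frame of jig between 0.0325 and 0.038 m and x of bar in the frame of jig between -0.003 and 0.003 m and z of bar in the frame of jig between 0.085 and 0.091 m and angle between the y axis of bar and the y axis of jig, either way round below 0.035 rad and z of feeler in the frame of jig above 0.147 m and y of ejector in the frame of jig above 0.186 m and linear speed of bar below 0.01 m/s); the robot touches nothing.
It fails at once if the bar is lifted out of the V or dropped (its centre more than 12 mm above or below its place in the groove) (z of bar in the frame of jig above 0.1 m or z of bar in the frame of jig below 0.076 m).
It fails at once if the bar is slung along (faster than 0.4 m/s) (linear speed of bar above 0.4 m/s).
It fails at once if another thing on the bench is moved by more than 25 mm (distance of any of wire_brush, wrench, spray_can, square, pipe_collar, plate_coupon from where it was at the start of the episode above 0.025 m).
It also fails if it takes over 56 s, if anything falls off the work surface, if the arm or the gripper's body presses on something with over 40 N, if the wrist force passes 120 N, or if a joint passes its speed limit or range.

### The arm

A 6-joint arm with a two-finger parallel gripper is mounted at the origin on the work surface. World frame = base frame: x ahead of the robot, y to its left, z up, the work surface at z = 0. Lengths are in m, angles in rad, forces in N, time in s.
With the tool pointing down it reaches from about 0.425 to 0.95 m from the base axis. Payload 3.5 kg.
Tool frame: the origin (TCP) lies between the finger pads; the fingertips stand 14 mm ahead of it and the grasp point (between the pads) lies 5 mm behind it; z points along the fingers, y is the direction in which the jaws open and shut (so a half turn about z gives the same grasp; the last joint's range is limited). The gripper opens to 85 mm and grips with 20 to 120 N. Pads are 22 mm wide; open, the fingers measure 114 mm over their backs; the gripper's body (76 mm by 85 mm) begins 54 mm behind the grasp point. The pads swing forward as they close: fully open they stand 13 mm farther back than shut.
Start: joints at [-1.434, 0.286, 1.577, -0, 1.279, -0.15], TCP at [0.191, -0.647, 0.245] pointing down, gripper open.
Joint ranges: [-2.77, 2.77], [-0.9, 2.22], [0.21, 2.48], [-1.53, 4.67], [0.24, 2.81], [-2.84, 2.84]. Speed limits (rad/s): [2.79, 2.79, 3.14, 3.14, 3.14, 3.14].

### API

Orientations are given as a unit quaternion [x, y, z, w].
In Python, from plant import ctrl gives the robot as it stands. The module is installed in compiled form; this text tells all that it offers.
- The arm moves only by the tool servo_tool, never from a script. Its argument "increments" is text: rows parted by semicolons, each of 7 numbers parted by spaces: the turn, a rotation vector about the tool's x, y, z in rad, then the shift along the tool's x, y, z in cm, then the finger opening in cm, from 0 to 8.54. In form: ax ay az dx dy dz claw; .... A call has 1 to 10 rows; each row is the pose to reach, as a shift and turn from the pose commanded when the call began, along the tool's axes at that moment; what a row does not reach only later rows make up. A row lasts 1/12 s, in which the tool goes at most 41.7 mm and 7.16 degrees, less where a joint would pass 70% of its speed; a pose out of reach is approached as far as the arm can. A call with a gripper value outside its range is refused whole. The fingers move at their own pace and stop on an object; "grip_force" is the grip in N (left out, the last holds). Time passes only in rows, so rows that repeat a pose let the fingers close. It gives the time, the measured TCP pose, the force and the opening at its end, in the units of the state.
- ctrl.get_state(): the state, without advancing time (a new reading comes with each control period).
- ctrl.read_camera(name): name is "scene" or "side" or "wrist"; returns (picture, depth): 384x512x3 uint8, red, green, blue; 384x512 float32, m along the optical axis (not along the pixel's ray), 0 where there is no reading.
- ctrl.camera_info(name): a dict with "camera_matrix" (3x3 intrinsics, pixels), "world_to_cam" (4x4, takes a point from world to camera coordinates). Camera axes: x right, y down, z forward; pixel columns grow to the right and rows downward; lengths in m; the calibration is good to about 2 mm. A picture is of the moment at which its call begins: read the wrist's pose just before it. camera_info takes no time and is no camera call; for the wrist camera it gives the pose at the moment of the call.
- ctrl.sign_off(): hands the job in, once; it reports no verdict.
The state is a dict: "time": time; "qpos": joint angles; "dq": joint speeds; "joint_efforts": joint torques, N m; "eef_pos": TCP position; "tcp_rot": TCP orientation; "contact_force": force on the tool from outside, world axes, zero at the start; "wrist_torque": the same for the moment, N m; "opening": opening from 0.0 (shut) to 1.0 (fully open).
Only numpy, scipy, OpenCV 4.12 (cv2) and the standard library are available. Lean on these libraries where they do the work, as an engineer would, in place of code of your own. Each camera call takes 0.05 s, during which the arm holds its last target.

## Working session

There is one attempt and no reset: what is moved stays moved. The work goes in short steps, Python scripts to look and compute and a tool call to move; the robot and the scene stay as the last step left them, time stands still between calls to the robot, and variables do not carry over. Pictures are saved under pics/ and viewed, and the job is handed in when it is done.

Besides the shell and the picture viewer there is one more tool, called after ">>>" in YAML: its name, and indented under it one key for each argument. servo_tool: Moves the arm, as the interface text tells. Its arguments: {"type":"object","properties":{"increments":{"type":"string"},"grip_force":{"type":"number"}},"required":["increments"]}

```bash
mkdir -p pics; python3 - <<'E'
from plant import ctrl
import cv2,numpy as np
print(ctrl.get_state())
for n in("scene","side","wrist"):
    ci=ctrl.camera_info(n)
    p,d=ctrl.read_camera(n)
    cv2.imwrite(f"pics/{n}0.png",p[:,:,::-1]); np.savez(f"{n}0.npz",p=p,d=d,K=ci["camera_matrix"],T=ci["world_to_cam"])
    print(n,np.round(ci["camera_matrix"],1).tolist(),np.round(ci["world_to_cam"],3).tolist())
E
```

```text
{'time': 0.0, 'qpos': array([-1.43397618e+00,  2.87179889e-01,  1.57816621e+00, -4.28377674e-06,
        1.27863316e+00, -1.50029855e-01]), 'dq': array([ 0.00112962,  0.00079111, -0.00274268,  0.00151402, -0.00145243,
       -0.00029639]), 'joint_efforts': array([-2.23130999e-03, -4.05984735e+01, -2.92625087e+01, -2.62301401e-04,
        5.91648990e-03,  6.04112302e-06]), 'eef_pos': array([ 0.19090086, -0.64678812,  0.24394352]), 'tcp_rot': array([ 9.89731461e-01,  1.42934290e-01,  5.83118283e-06, -1.19328823e-03]), 'contact_force': array([-0.21809044,  1.07691749, -0.05533106]), 'wrist_torque': array([-0.04290358,  0.02237763,  0.04303815]), 'opening': 0.9986029567845351}
scene [[355.0, 0.0, 253.7], [0.0, 355.0, 193.3], [0.0, 0.0, 1.0]] [[-0.411, 0.911, 0.025, 0.235], [0.459, 0.23, -0.858, -0.142], [-0.787, -0.341, -0.513, 1.716], [0.0, 0.0, 0.0, 1.0]]
side [[348.4, 0.0, 251.7], [0.0, 348.4, 190.3], [0.0, 0.0, 1.0]] [[0.987, -0.158, 0.015, -0.567], [-0.068, -0.505, -0.86, 0.126], [0.144, 0.848, -0.51, 1.034], [0.0, 0.0, 0.0, 1.0]]
wrist [[329.1, 0.0, 252.4], [0.0, 329.1, 191.8], [0.0, 0.0, 1.0]] [[0.282, -0.959, -0.002, -0.674], [-0.91, -0.269, 0.314, -0.041], [-0.302, -0.087, -0.949, 0.38], [0.0, 0.0, 0.0, 1.0]]
```

View pics/scene0.png

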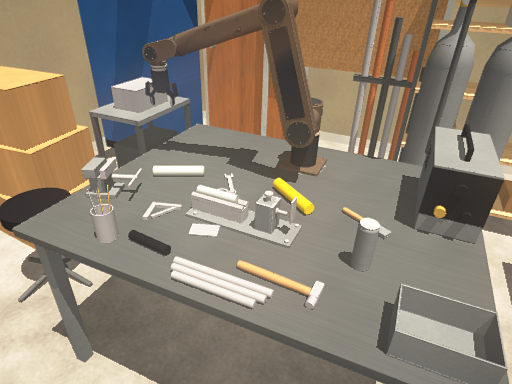

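View pics/side0.png

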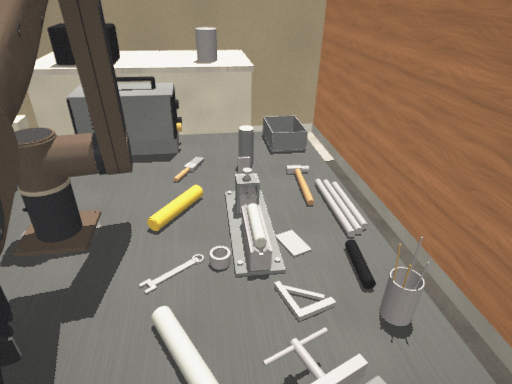

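View pics/wrist0.png

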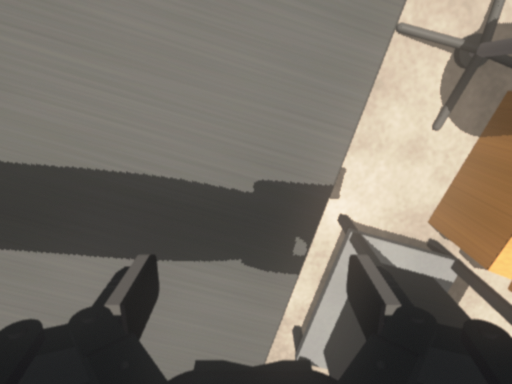

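```bash
python3 - <<'E'
import cv2
a=cv2.imread("pics/scene0.png")[170:250,175:310]; b=cv2.imread("pics/side0.png")[145:280,190:320]
cv2.imwrite("pics/c1.png",cv2.resize(a,None,fx=5.8,fy=5.8,interpolation=cv2.INTER_CUBIC))
cv2.imwrite("pics/c2.png",cv2.resize(b,None,fx=4.4,fy=4.4,interpolation=cv2.INTER_CUBIC))
E
```

```text
(no output)
```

View pics/c1.png

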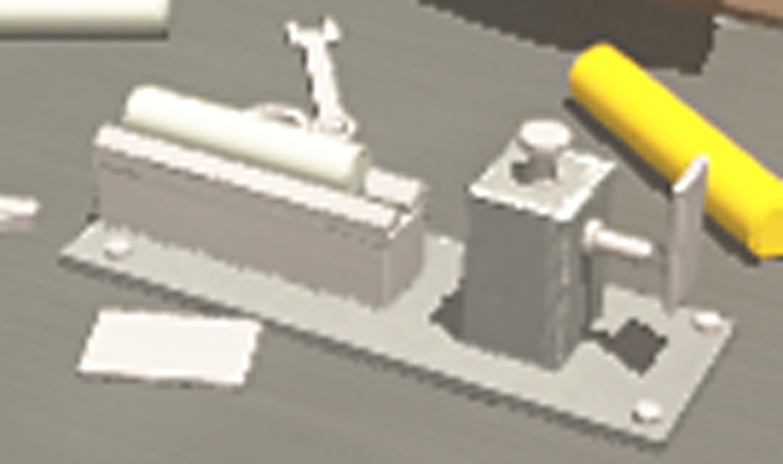

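View pics/c2.png

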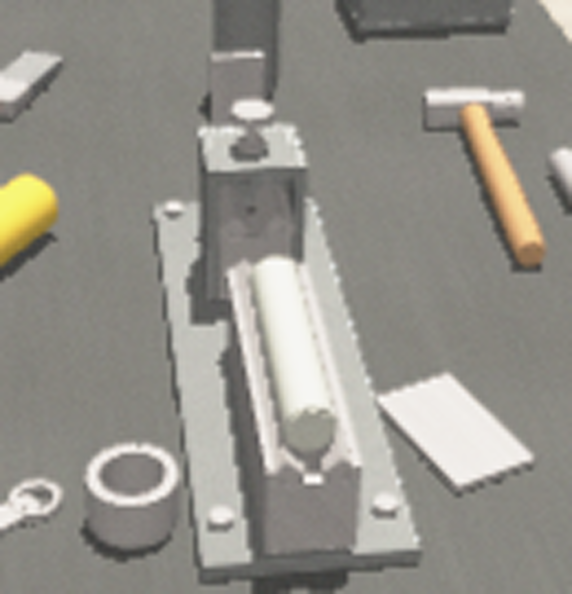

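```bash
cat > h.py <<'E'
import numpy as np,cv2
def cast(K,T,uv,z):
    R=T[:3,:3];c=-R.T@T[:3,3]
    r=R.T@np.linalg.solve(K,[uv[0],uv[1],1]); return c+r*(z-c[2])/r[2]
def load(n): f=np.load(n+".npz"); return f["p"],f["d"],f["K"],f["T"]
def proj(K,T,P):
    q=K@(T[:3,:3]@np.asarray(P)+T[:3,3]); return q[:2]/q[2]
E
python3 - <<'E'
from h import *
S=load("scene0");D=load("side0")
o=lambda u,v:(u/5.8+175-.4,v/5.8+170-.4); s=lambda u,v:(u/4.4+190-.4,v/4.4+145-.4)
for l,p in(("head R",(732,320)),("head L",(655,440)),("tail L",(62,260))): print(l,cast(S[2],S[3],o(*p),.012).round(4))
for l,p in(("head R",(153,207)),("head L",(315,202)),("tail R",(203,566)),("tail L",(420,550))): print(l,cast(D[2],D[3],s(*p),.012).round(4))
print("feeler",cast(S[2],S[3],o(545,134),.150).round(4),cast(D[2],D[3],s(251,109),.150).round(4))
print("hood top", [cast(S[2],S[3],o(*p),.120).round(4) for p in((467,190),(560,222),(615,160))],[cast(D[2],D[3],s(*p),.120).round(4) for p in((200,168),(308,166),(297,125),(200,128))])
print("paddle top",[cast(S[2],S[3],o(*p),.150).round(4) for p in((675,190),(703,157))],[cast(D[2],D[3],s(*p),.150).round(4) for p in((210,55),(264,55))])
print("bar rear end top",cast(S[2],S[3],o(140,90),.104).round(4),cast(D[2],D[3],s(312,408),.104).round(4))
print("bar front top",cast(S[2],S[3],o(362,148),.104).round(4),cast(D[2],D[3],s(275,257),.104).round(4))
E
```

```text
head R [0.4991 0.1513 0.012 ]
head L [0.6292 0.1475 0.012 ]
tail L [ 0.6256 -0.2513  0.012 ]
head R [0.5011 0.1526 0.012 ]
head L [0.6314 0.1431 0.012 ]
tail R [ 0.4928 -0.2531  0.012 ]
tail L [ 0.62   -0.2582  0.012 ]
feeler [0.5613 0.0457 0.15  ] [0.5638 0.0468 0.15  ]
hood top [array([0.5925, 0.0115, 0.12  ]), array([0.5999, 0.0721, 0.12  ]), array([0.5233, 0.0764, 0.12  ])] [array([0.5244, 0.0205, 0.12  ]), array([0.5994, 0.0134, 0.12  ]), array([0.6022, 0.0748, 0.12  ]), array([0.5313, 0.0794, 0.12  ])]
paddle top [array([0.585 , 0.1327, 0.15  ]), array([0.5447, 0.1354, 0.15  ])] [array([0.5462, 0.1384, 0.15  ]), array([0.5865, 0.1333, 0.15  ])]
bar rear end top [ 0.5537 -0.2325  0.104 ] [ 0.5577 -0.2328  0.104 ]
bar front top [ 0.5542 -0.075   0.104 ] [ 0.5621 -0.0748  0.104 ]
```

The target bar is the white one in the V, at scene (217,193) and side (257,225). The look-alikes are:
- yellow, scene (292,195)
- black, scene (149,242)
- the larger white bar, scene (178,171)
- the bundle of rods, scene (220,282)

The close crops confirm the choice. The jig centre is at about (0.5615, -0.053) with a yaw of about -0.025, and the feeler is at (0.563, 0.046).

>>> servo_tool:
  increments: "0 0 0.03 2.7 -2.8 0 0; 0 0 0.06 5.5 -5.6 0 0; 0 0 0.09 8.3 -8.4 0 0; 0 0 0.12 11 -11.2 0 0; 0 0 0.15 13.8 -14 0 0; 0 0 0.18 16.6 -16.8 0 0; 0 0 0.21 19.3 -19.6 0 0; 0 0 0.25 22.1 -22.4 0 0; 0 0 0.28 24.9 -25.2 0 0; 0 0 0.31 27.6 -28 0 0"
  grip_force: 40

```text
time: 0.98
eef_pos: [0.3769, -0.2988, 0.2451]
tcp_rot: [1.0, -0.013, 0.0, -0.0]
contact_force: [0.4, -0.1, -0.5]
opening: 0.001
```

>>> servo_tool:
  increments: "0 0 0 1.8 -3.5 0 0; 0 0 0 3.5 -7 0 0; 0 0 0 5.3 -10.5 0 0; 0 0 0 7.1 -14 0 0; 0 0 0 8.9 -17.5 0 0; 0 0 0 10.6 -21 0 0; 0 0 0 12.4 -24.5 0 0; 0 0 0 14.2 -28 0 0; 0 0 0 16 -31.5 0 0; 0 0 0 17.7 -35 0 0"

```text
time: 1.82
eef_pos: [0.562, 0.0471, 0.2451]
tcp_rot: [1.0, -0.011, -0.0, 0.0]
contact_force: [0.8, -0.6, 0.1]
opening: -0.001
```

```bash
cat > snap.py <<'E'
from plant import ctrl
import cv2,numpy as np,sys
tag=sys.argv[1]
print({k:np.round(ctrl.get_state()[k],4) for k in("time","eef_pos","tcp_rot","contact_force","opening")})
for n in sys.argv[2:]:
    ci=ctrl.camera_info(n); p,d=ctrl.read_camera(n)
    cv2.imwrite(f"pics/{n}{tag}.png",p[:,:,::-1]); np.savez(f"{n}{tag}.npz",p=p,d=d,K=ci["camera_matrix"],T=ci["world_to_cam"])
E
python3 snap.py 1 wrist side scene
```

```text
{'time': np.float64(1.8167), 'eef_pos': array([0.562 , 0.0471, 0.2451]), 'tcp_rot': array([ 9.999e-01, -1.150e-02, -1.000e-04,  1.000e-04]), 'contact_force': array([ 0.7649, -0.5629,  0.1123]), 'opening': np.float64(-0.0014)}
```

View pics/wrist1.png

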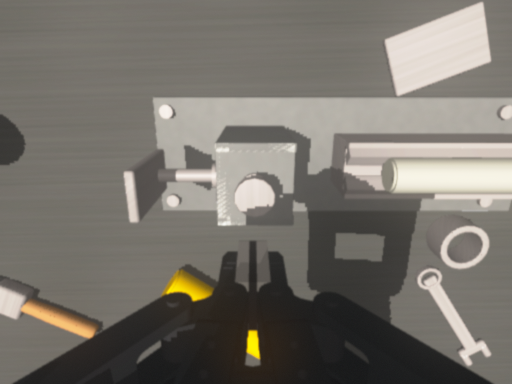

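The wrist view from above shows the feeler at (255,196), the paddle at (133,195), the hood at (255,182), and the bar's front end at (388,175).

```bash
python3 - <<'E'
from h import *
p,d,K,T=load("wrist1")
c=lambda u,v,z:cast(K,T,(u,v),z)[:2].round(4)
print("feeler",c(254.5,196.5,.150))
print("plate head top/bot",c(154,97,.012),c(163,210,.012),"top far right",c(511,99,.012), "bot right",c(511,213,.012))
print("hood top corners",[c(*q,.12) for q in((216,144),(296,144),(294,225),(218,225))])
print("paddle top",[c(*q,.15) for q in((125,173),(135,173),(128,222),(139,220))])
print("bar front upper",c(388,158,.09),c(388,193,.09), c(384,175,.088),"bar right edges",c(511,157,.09),c(511,194,.09))
for q in((254,196),(240,160),(440,176),(131,190)): print(q,d[q[1],q[0]], )
cv2.imwrite("pics/w1c.png",cv2.resize(cv2.cvtColor(p,4)[90:230,110:400],None,fx=2.7,fy=2.7,interpolation=2))
E
```

```text
feeler [0.5648 0.045 ]
plate head top/bot [0.6306 0.1489] [0.5025 0.1534] top far right [ 0.6196 -0.2285] bot right [ 0.489  -0.2576]
hood top corners [array([0.5981, 0.0739]), array([0.5967, 0.012 ]), array([0.5283, 0.0124]), array([0.5298, 0.0762])]
paddle top [array([0.5844, 0.1355]), array([0.5843, 0.1285]), array([0.5471, 0.1387]), array([0.5485, 0.1304])]
bar front upper [ 0.577  -0.0728] [ 0.5445 -0.0763] [ 0.561  -0.0717] bar right edges [ 0.5753 -0.1805] [ 0.5409 -0.1882]
(254, 196) 0.2365642
(240, 160) 0.25914657
(440, 176) 0.28036514
(131, 190) 0.23667635
```

View pics/w1c.png

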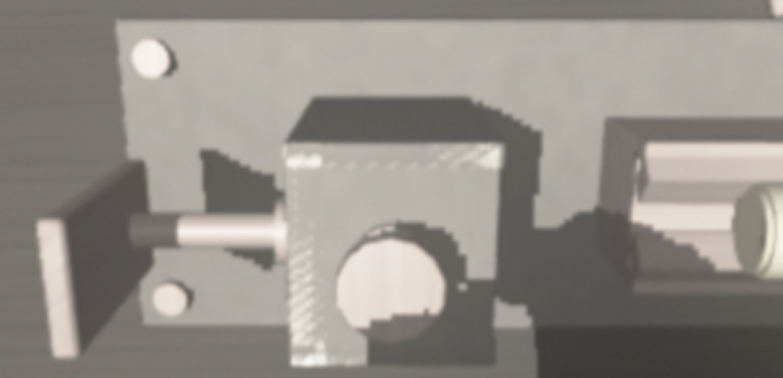

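>>> servo_tool:
  increments: "0 0 0.006 0.2 0.1 1.5 0; 0 0 0.006 0.2 0.1 3 0; 0 0 0.006 0.2 0.1 4.5 0; 0 0 0.006 0.2 0.1 6 0; 0 0 0.006 0.2 0.1 7 0; 0 0 0.006 0.2 0.1 7.4 0; 0 0 0.006 0.2 0.1 7.6 0; 0 0 0.006 0.2 0.1 7.6 0"

```text
time: 2.63
eef_pos: [0.5635, 0.0435, 0.1694]
tcp_rot: [1.0, -0.015, -0.0, 0.0]
contact_force: [0.0, 0.0, -0.2]
opening: 0.002
```

>>> servo_tool:
  increments: "0 0 0 0 0 0.2 0; 0 0 0 0 0 0.4 0; 0 0 0 0 0 0.6 0; 0 0 0 0 0 0.8 0; 0 0 0 0 0 0.8 0; 0 0 0 0 0 0.8 0"

```text
time: 3.13
eef_pos: [0.5639, 0.044, 0.1617]
tcp_rot: [1.0, -0.015, 0.0, 0.0]
contact_force: [0.4, -0.3, 1.8]
opening: -0.001
```

>>> servo_tool:
  increments: "0 0 0 0 0 0.1 0; 0 0 0 0 0 0.2 0; 0 0 0 0 0 0.3 0; 0 0 0 0 0 0.3 0"

```text
time: 3.47
eef_pos: [0.5638, 0.044, 0.1583]
tcp_rot: [1.0, -0.015, 0.0, -0.0]
contact_force: [0.4, -1.3, 1.3]
opening: 0.0
```

>>> servo_tool:
  increments: "0 0 0 0 0 0.1 0; 0 0 0 0 0 0.1 0"

```text
time: 3.63
eef_pos: [0.5637, 0.044, 0.1573]
tcp_rot: [1.0, -0.015, 0.0, -0.0]
contact_force: [0.4, 0.1, 2.2]
opening: -0.004
```

>>> servo_tool:
  increments: "0 0 0 0 0 0.1 0; 0 0 0 0 0 0.1 0"

```text
time: 3.8
eef_pos: [0.5636, 0.044, 0.1563]
tcp_rot: [1.0, -0.015, 0.0, 0.0]
contact_force: [2.1, -0.1, 1.6]
opening: -0.001
```

>>> servo_tool:
  increments: "0 0 0 0 0 0.1 0; 0 0 0 0 0 0.2 0; 0 0 0 0 0 0.2 0"

```text
time: 4.05
eef_pos: [0.5636, 0.044, 0.1542]
tcp_rot: [1.0, -0.015, 0.0, -0.0]
contact_force: [0.8, -1.1, 2.2]
opening: 0.001
```

>>> servo_tool:
  increments: "0 0 0 0 0 0.1 0; 0 0 0 0 0 0.2 0; 0 0 0 0 0 0.2 0"

```text
time: 4.3
eef_pos: [0.5636, 0.044, 0.1522]
tcp_rot: [1.0, -0.015, 0.0, -0.0]
contact_force: [2.2, -0.2, 2.1]
opening: -0.0
```

>>> servo_tool:
  increments: "0 0 0 0 0 0.1 0; 0 0 0 0 0 0.2 0; 0 0 0 0 0 0.2 0"

```text
time: 4.55
eef_pos: [0.5636, 0.044, 0.1502]
tcp_rot: [1.0, -0.015, 0.0, -0.0]
contact_force: [0.3, -0.4, 2.7]
opening: 0.001
```

>>> servo_tool:
  increments: "0 0 0 0 0 0.1 0; 0 0 0 0 0 0.2 0; 0 0 0 0 0 0.3 0; 0 0 0 0 0 0.4 0; 0 0 0 0 0 0.4 0"

```text
time: 4.97
eef_pos: [0.5636, 0.044, 0.1462]
tcp_rot: [1.0, -0.015, 0.0, -0.0]
contact_force: [0.3, -0.7, 2.5]
opening: 0.0
```

>>> servo_tool:
  increments: "0 0 0 0 0 0.1 0; 0 0 0 0 0 0.1 0"

```text
time: 5.13
eef_pos: [0.5636, 0.044, 0.1452]
tcp_rot: [1.0, -0.015, 0.0, -0.0]
contact_force: [0.2, 0.2, 2.5]
opening: -0.001
```

>>> servo_tool:
  increments: "0 0 0 0 0 0.1 0; 0 0 0 0 0 0.1 0"

```text
time: 5.3
eef_pos: [0.5636, 0.044, 0.1442]
tcp_rot: [1.0, -0.015, 0.0, -0.0]
contact_force: [0.9, 0.6, 2.8]
opening: -0.001
```

>>> servo_tool:
  increments: "0 0 0 0 0 0.1 0; 0 0 0 0 0 0.1 0"

```text
time: 5.47
eef_pos: [0.5636, 0.044, 0.144]
tcp_rot: [1.0, -0.015, -0.0, 0.0]
contact_force: [-1.1, -0.7, 4.9]
opening: -0.001
```

>>> servo_tool:
  increments: "0 0 0 0 0 0.05 0; 0 0 0 0 0 0.05 0"

```text
time: 5.63
eef_pos: [0.5636, 0.044, 0.144]
tcp_rot: [1.0, -0.015, -0.0, 0.0]
contact_force: [-0.9, 0.3, 8.2]
opening: -0.001
```

The feeler stopped hard 20 mm down, with the force rising from 2.8 to 8 N over the last 1.5 mm. That is its own bottom stop, so the bay is empty and the ejector is not needed. Next I lift off and go behind the bar.

>>> servo_tool:
  increments: "0 0 0 0 0 -0.5 0; 0 0 0 0 0 -1.5 0; 0 0 0 0 0 -3 0; 0 0 0 0 0 -5 0; 0 0 0 0 0 -7 0; 0 0 0 0 2 -8.5 0; 0 0 0 0 5 -9 0; 0 0 0 0 8 -9 0; 0 0 0 0 11 -9 0; 0 0 0 0.1 14.5 -9 0"

```text
time: 6.47
eef_pos: [0.5593, -0.1013, 0.2326]
tcp_rot: [1.0, -0.014, -0.001, -0.001]
contact_force: [0.9, 0.3, -0.3]
opening: -0.0
```

>>> servo_tool:
  increments: "0 0 0 0 3.3 0 0; 0 0 0 0 6.6 0 0; 0 0 0 0 10 0 0; 0 0 0 0 13.4 0 0; 0 0 0 0 16.8 0 0; 0 0 0 0 16.8 0 0"

```text
time: 6.97
eef_pos: [0.5541, -0.274, 0.2322]
tcp_rot: [1.0, -0.017, -0.001, 0.001]
contact_force: [-1.5, -0.5, -0.4]
opening: 0.0
```

```bash
python3 snap.py 2 wrist side scene
```

```text
{'time': np.float64(6.9667), 'eef_pos': array([ 0.5541, -0.274 ,  0.2322]), 'tcp_rot': array([ 9.999e-01, -1.710e-02, -9.000e-04,  7.000e-04]), 'contact_force': array([-1.4921, -0.4656, -0.356 ]), 'opening': np.float64(0.0005)}
```

View pics/wrist2.png

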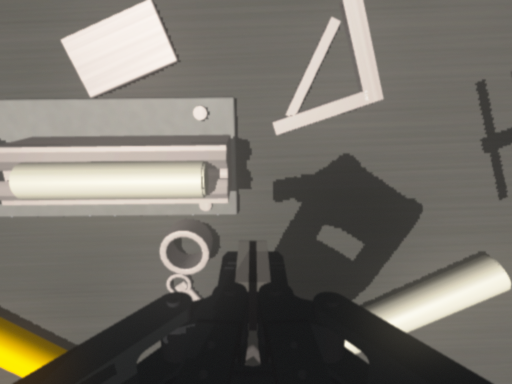

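View pics/side2.png

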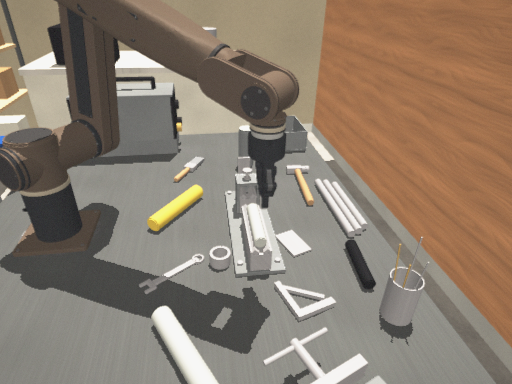

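```bash
python3 - <<'E'
from h import *
p,d,K,T=load("wrist2")
c=lambda u,v,z:cast(K,T,(u,v),z)[:2].round(4)
print("rear",c(205.5,180,.088),"rear edges",c(204,162,.09),c(204,198,.09),"front",c(10,180,.088),"V tail",c(228,165,.081),c(228,181,.07),"rims",c(225,149,.081),c(225,203,.081),"plate",c(236,97,.012),c(238,214,.012))
print("tip in side",proj(*load("side2")[2:],(.5541,-.274,.218)))
E
```

```text
rear [ 0.5561 -0.2344] rear edges [ 0.5725 -0.2347] [ 0.5404 -0.2321] front [ 0.5621 -0.066 ] V tail [ 0.567  -0.2539] [ 0.5492 -0.2521] rims [ 0.5811 -0.2522] [ 0.5318 -0.2492] plate [ 0.6209 -0.2605] [ 0.4925 -0.2563]
tip in side [263.68673807 208.19066731]
```

>>> servo_tool:
  increments: "0 0 0 0.1 0 2 0; 0 0 0 0.1 0 4 0; 0 0 0 0.1 0 6 0; 0 0 0 0.1 0 8 0; 0 0 0 0.1 0 10 0; 0 0 0 0.1 0 11.5 0; 0 0 0 0.1 0 12.5 0; 0 0 0 0.1 0 13.1 0; 0 0 0 0.1 0 13.1 0"

```text
time: 7.87
eef_pos: [0.5559, -0.2674, 0.1005]
tcp_rot: [1.0, -0.014, -0.001, -0.001]
contact_force: [0.2, -0.1, 0.2]
opening: 0.003
```

>>> servo_tool:
  increments: "0 0 0 0 -0.5 0 0; 0 0 0 0 -1 0 0; 0 0 0 0 -1.3 0 0; 0 0 0 0 -1.6 0 0; 0 0 0 0 -1.8 0 0; 0 0 0 0 -2 0 0; 0 0 0 0 -2 0 0"

```text
time: 8.45
eef_pos: [0.557, -0.2486, 0.102]
tcp_rot: [1.0, -0.014, 0.0, 0.0]
contact_force: [-0.2, -0.1, -0.6]
opening: 0.002
```

```bash
python3 snap.py 3 wrist
```

```text
{'time': np.float64(8.45), 'eef_pos': array([ 0.557 , -0.2486,  0.102 ]), 'tcp_rot': array([ 9.999e-01, -1.440e-02,  1.000e-04,  0.000e+00]), 'contact_force': array([-0.2453, -0.1   , -0.5817]), 'opening': np.float64(0.0017)}
```

View pics/wrist3.png

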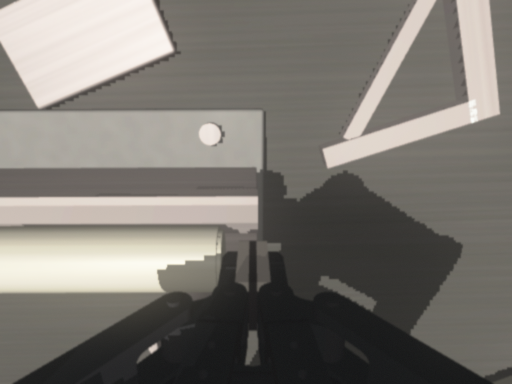

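>>> servo_tool:
  increments: "0 0 0 0 -0.2 0.2 0; 0 0 0 0 -0.4 0.2 0; 0 0 0 0 -0.6 0.2 0; 0 0 0 0 -0.8 0.2 0; 0 0 0 0 -1.1 0.2 0; 0 0 0 0 -1.5 0.2 0; 0 0 0 0 -1.9 0.2 0; 0 0 0 0 -2.3 0.2 0; 0 0 0 0 -2.7 0.2 0; 0 0 0 0 -3.1 0.2 0"

```text
time: 9.33
eef_pos: [0.5581, -0.2177, 0.1001]
tcp_rot: [1.0, -0.015, 0.0, 0.0]
contact_force: [0.4, -3.5, 2.5]
opening: 0.004
```

```bash
python3 snap.py 4 wrist side
```

```text
{'time': np.float64(9.3333), 'eef_pos': array([ 0.5581, -0.2177,  0.1001]), 'tcp_rot': array([ 9.999e-01, -1.450e-02,  3.000e-04,  3.000e-04]), 'contact_force': array([ 0.436 , -3.5212,  2.4616]), 'opening': np.float64(0.004)}
```

View pics/wrist4.png

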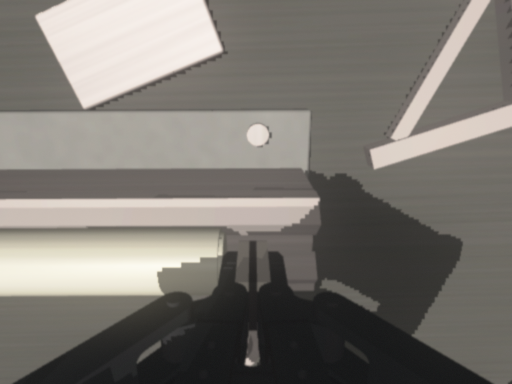

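>>> servo_tool:
  increments: "0 0 0 0 -0.4 0 0; 0 0 0 0 -0.9 0 0; 0 0 0 0 -1.4 0 0; 0 0 0 0 -1.9 0 0; 0 0 0 0 -2.4 0 0; 0 0 0 0 -2.9 0 0; 0 0 0 0 -3.4 0 0; 0 0 0 0 -3.9 0 0; 0 0 0 0 -4.4 0 0; 0 0 0 0 -4.8 0 0"

```text
time: 10.27
eef_pos: [0.5592, -0.1694, 0.0998]
tcp_rot: [1.0, -0.014, -0.0, -0.0]
contact_force: [-1.7, -4.4, 3.4]
opening: -0.001
```

```bash
python3 snap.py 5 wrist side scene
```

```text
{'time': np.float64(10.2667), 'eef_pos': array([ 0.5592, -0.1694,  0.0998]), 'tcp_rot': array([ 9.999e-01, -1.450e-02, -2.000e-04, -0.000e+00]), 'contact_force': array([-1.691 , -4.4266,  3.4087]), 'opening': np.float64(-0.0006)}
```

View pics/scene5.png

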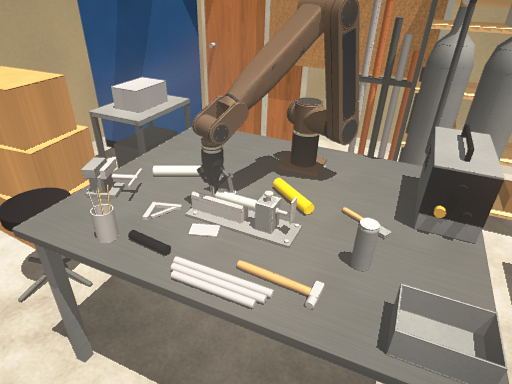

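>>> servo_tool:
  increments: "0 0 0 0 -0.4 0 0; 0 0 0 0 -0.9 0 0; 0 0 0 0 -1.4 0 0; 0 0 0 0 -1.9 0 0; 0 0 0 0 -2.4 0 0; 0 0 0 0 -2.9 0 0; 0 0 0 0 -3.4 0 0; 0 0 0 0 -3.8 0 0; 0 0 0 0 -4.2 0 0; 0 0 0 0 -4.5 0 0"

```text
time: 11.25
eef_pos: [0.5603, -0.1242, 0.0995]
tcp_rot: [1.0, -0.014, -0.0, -0.0]
contact_force: [-0.7, -1.7, -1.0]
opening: 0.003
```

>>> servo_tool:
  increments: "0 0 0 0 -0.2 0 0; 0 0 0 0 -0.4 0 0; 0 0 0 0 -0.6 0 0; 0 0 0 0 -0.8 0 0; 0 0 0 0 -0.9 0 0"

```text
time: 11.67
eef_pos: [0.5609, -0.1158, 0.0998]
tcp_rot: [1.0, -0.015, 0.0, -0.0]
contact_force: [-0.7, -2.4, -0.3]
opening: 0.002
```

>>> servo_tool:
  increments: "0 0 0 0 -0.1 0 0; 0 0 0 0 -0.2 0 0; 0 0 0 0 -0.2 0 0"

```text
time: 11.92
eef_pos: [0.5609, -0.1138, 0.0999]
tcp_rot: [1.0, -0.015, 0.0, -0.0]
contact_force: [0.4, -1.8, -1.4]
opening: 0.001
```

>>> servo_tool:
  increments: "0 0 0 0 -0.1 0 0; 0 0 0 0 -0.2 0 0; 0 0 0 0 -0.2 0 0"

```text
time: 12.17
eef_pos: [0.561, -0.1118, 0.0998]
tcp_rot: [1.0, -0.015, 0.0, -0.0]
contact_force: [-0.3, -1.8, -0.3]
opening: -0.0
```

>>> servo_tool:
  increments: "0 0 0 0 -0.1 0 0; 0 0 0 0 -0.1 0 0"

```text
time: 12.33
eef_pos: [0.561, -0.1109, 0.0998]
tcp_rot: [1.0, -0.015, 0.0, -0.0]
contact_force: [-0.0, -1.6, -0.4]
opening: 0.002
```

>>> servo_tool:
  increments: "0 0 0 0 -0.1 0 0; 0 0 0 0 -0.1 0 0"

```text
time: 12.5
eef_pos: [0.561, -0.1099, 0.0998]
tcp_rot: [1.0, -0.015, -0.0, -0.0]
contact_force: [0.6, -1.4, -1.3]
opening: -0.002
```

>>> servo_tool:
  increments: "0 0 0 0 -0.1 0 0; 0 0 0 0 -0.1 0 0"

```text
time: 12.67
eef_pos: [0.5611, -0.1089, 0.0998]
tcp_rot: [1.0, -0.015, 0.0, -0.0]
contact_force: [0.1, -2.0, -0.3]
opening: 0.001
```

>>> servo_tool:
  increments: "0 0 0 0 -0.1 0 0; 0 0 0 0 -0.1 0 0"

```text
time: 12.83
eef_pos: [0.5612, -0.1087, 0.0999]
tcp_rot: [1.0, -0.014, 0.0, 0.001]
contact_force: [-0.4, -4.7, -1.0]
opening: 0.003
```

>>> servo_tool:
  increments: "0 0 0 0 -0.1 0 0; 0 0 0 0 -0.1 0 0"

```text
time: 13.0
eef_pos: [0.5613, -0.1086, 0.1001]
tcp_rot: [1.0, -0.014, 0.0, 0.002]
contact_force: [-0.5, -7.3, -1.5]
opening: 0.001
```

The bar stopped dead at the expected position, with the force rising to 7 N and no motion. I back off and check.

>>> servo_tool:
  increments: "0 0 0 0 0.3 0 0; 0 0 0 0 1 0 0; 0 0 0 0 2 0 0; 0 0 0 0 3 -0.5 0; 0 0 0 0 4 -2 0; 0 0 0 0 5 -4 0; 0 0 0 0 6 -7 0; 0 0 0 0 6 -10 0; 0 0 0 0 6 -13 0; 0 0 0 0 6 -13 0"

```text
time: 13.83
eef_pos: [0.5626, -0.1694, 0.2385]
tcp_rot: [1.0, -0.015, 0.006, 0.003]
contact_force: [0.5, -0.0, 1.6]
opening: 0.005
```

```bash
python3 snap.py 6 wrist side scene
```

```text
{'time': np.float64(13.8333), 'eef_pos': array([ 0.5626, -0.1694,  0.2385]), 'tcp_rot': array([ 0.9999, -0.0151,  0.0063,  0.0027]), 'contact_force': array([ 0.4774, -0.0399,  1.6482]), 'opening': np.float64(0.0052)}
```

View pics/wrist6.png

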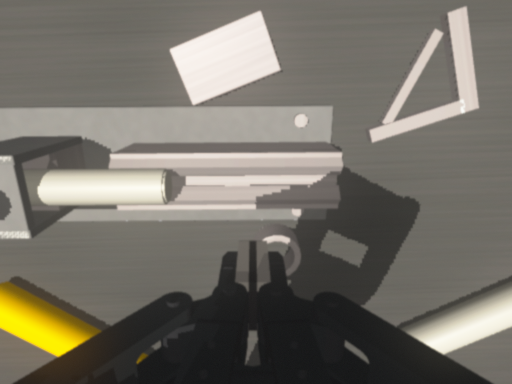

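View pics/scene6.png

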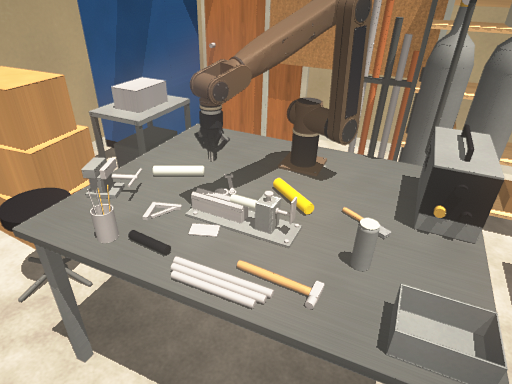

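```bash
python3 - <<'E'
from h import *
p,d,K,T=load("wrist6")
c=lambda u,v,z:cast(K,T,(u,v),z)[:2]
J=lambda w:(np.array([[1,-.029],[.029,1]])@(w-np.array([.5617,-.0515]))).round(4)
for l,q in(("rear",(167,187,.088)),("rear top",(164,170,.09)),("rear bot",(165,204,.09)),("V tail",(342,157,.081)),("V tail",(339,205,.081)),("V head",(110,157,.081)),("left end",(40,187,.1))): print(l,J(c(*q)))
m=p[:,:,:].astype(int); print(d[187,60],d[187,120],d[187,160],d[187,45],d[187,36])
s=cv2.imread("pics/side6.png")[145:280,190:320]; w=cv2.imread("pics/scene6.png")[170:250,175:310]
cv2.imwrite("pics/c6.png",cv2.resize(s,None,fx=4.4,fy=4.4,interpolation=2));cv2.imwrite("pics/c6b.png",cv2.resize(w,None,fx=5.8,fy=5.8,interpolation=2))
cv2.imwrite("pics/w6c.png",cv2.resize(cv2.cvtColor(p,4)[120:250,0:200],None,fx=4,fy=4,interpolation=2))
E
```

```text
rear [-0.0009 -0.0434]
rear top [ 0.0151 -0.0426]
rear bot [-0.0162 -0.0409]
V tail [ 0.0243 -0.1988]
V tail [-0.021  -0.1996]
V head [0.0249 0.0065]
left end [0.0031 0.0609]
0.27650374 0.27701983 0.27583337 0.27684808 0.2764586
```

View pics/w6c.png

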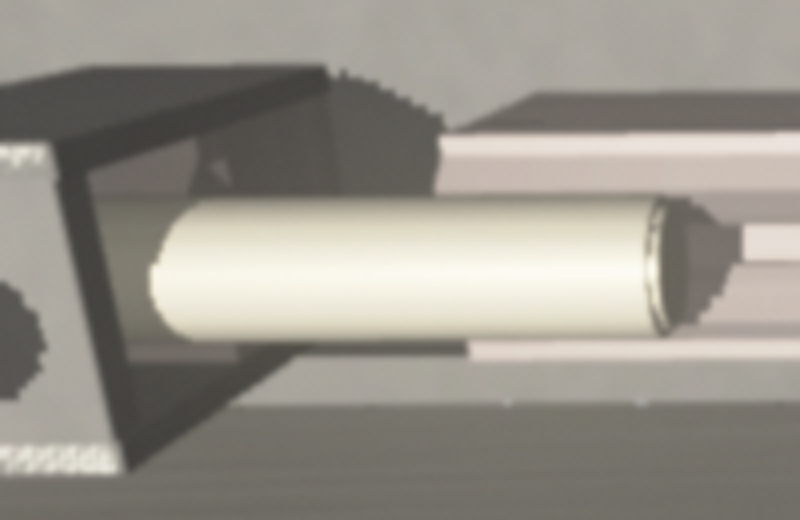

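View pics/c6b.png

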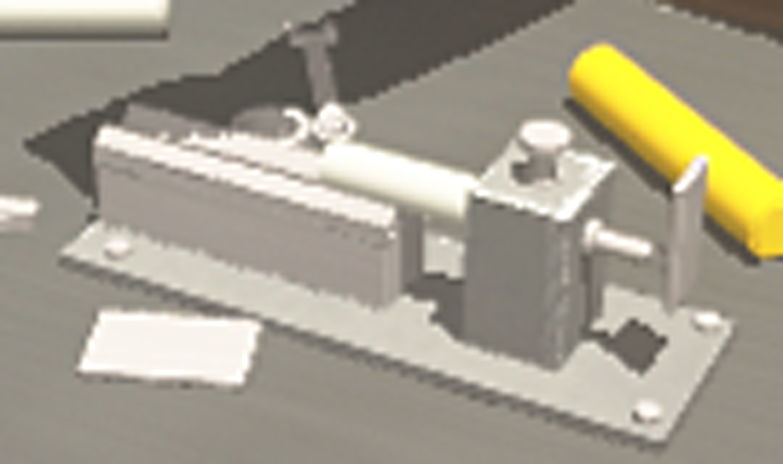

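View pics/c6.png

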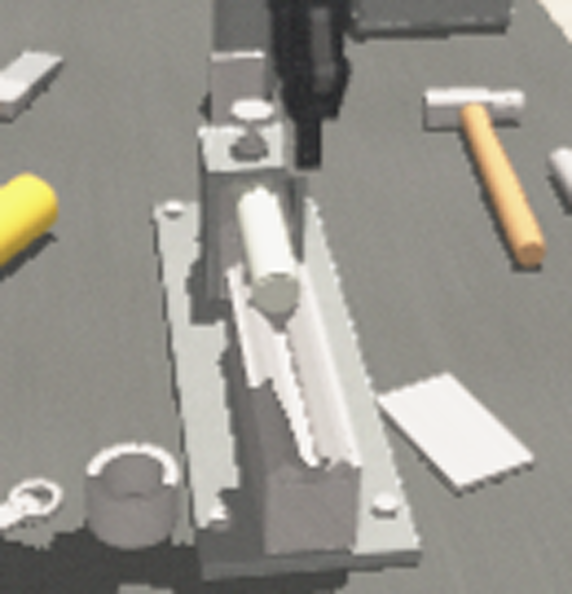

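```bash
python3 -c "
from plant import ctrl
print(ctrl.sign_off())"
```

```text
the job is handed in; nothing more can be done
None
```

The new bar is home against the back stop, and the job was handed in at about 14 s of the 56 s allowed.

**Feeler:** I pressed it before moving the bar. It passed the 6 mm offcut level with only spring force and stopped hard 20 mm down. That is its own bottom stop, so the bay was empty and I left the ejector alone. The force reached about 8 N at the stop, slightly over the suggested 5 to 6 N.

**Bar:** I pushed it along the V by its rear end with the closed fingers, at about 0.06 m/s or less. At the end the force rose from about 2 to 7 N with almost no movement, and I then backed off.

**Last checks:**
- **Rear end:** one wrist view puts its middle at jig y = -43.4 mm and x = -0.9 mm, against -45 and 0 expected. The end's upper and lower edges read up to 4 mm off (-41 to -43 mm), so the camera alone does not prove the 2.5 mm tolerance. The hard stop is the stronger evidence.
- **Bar height and angle:** I did not measure these separately at the end; in the pictures the bar lies straight in the V.
- **Feeler and ejector:** both look fully sprung back in the scene camera.
- **Other things on the bench:** they look unmoved, and the robot touches nothing.

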